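Hook the spring balancer onto the angle grinder

TASK

Hook the spring balancer onto the angle grinder in its cradle: draw the hook down by its grip, slide its toe under the bail's cross bar and let it up slowly (under 10 cm a second) until the bar lies in the hook's bowl and carries the spring's pull, then let go. Work by feel, as the bail may be set higher, lower or farther along than usual. Use little force (under 20 N on the bail), never let the hook fly up, do not lift or shove the grinder out of its place, and leave the discs, spanner and tape measure where they lie.

Things in the scene. Friction and masses are not known exactly. Their poses are not given: they have to be found in the camera images.
- balancer: Bench-mounted spring balancer: dark foot with a straight track, 440 mm long, 160 mm along its +x. Origin on the bench under the middle of the hook's path; y along the track, x towards the column, z up. On the track a trolley with an upright column and a spring drum (top 419 mm above the bench) carries the hook arm, which sticks out towards the robot (-x).
- trolley (a joint): Place of the trolley, and so of the hook, along the balancer's y, in m: 0 in the middle, from -0.16 to 0.16. It rolls freely (about 1 N friction, 1.7 kg) and stays where it is left.
- carriage (a joint): How far the hook is drawn down, in m: 0 at rest, fully up; 0.105 at the lower stop. A spring pulls it up all the way with 7 to 8 N, so it flies up if let go even a few mm before it is caught. Carriage and hook weigh 0.5 kg.
- hook: Steel hook arm; does not turn; axes as the balancer's. Origin: middle of its black grip, 318 mm above the bench at rest. Grip 26 mm (x) by 20 mm (y), from 24 mm below to 20 mm above the origin; take it from above, fingers either side in y. It stands on a 44 x 46 mm shoulder, 14 mm thick (underside 38 mm below the origin). The arm floats freely 15 mm either way in x.
- saddle: Bowl of the J-hook, 10 mm round bar, that hangs under the grip and opens to +y only. Origin at the seat (inside bottom of the bowl), 118 mm below the hook's origin, same axes. Room for the bar: from the shank's face at y = -11 mm to the toe's face at about +13 mm. Toe: tip at y = +22 mm (outer face +27 mm), top 16 mm above the seat. Underside 10 mm below the seat.
- grinder: Angle grinder, 2.2 to 2.8 kg, loose in a fixed cradle. Origin at the underside of its body, 27 mm above the bench, below the bail's usual place; y along the body to the gear head, within 6 degrees of the balancer's y; z up. Body 56 mm thick, y -140 to +165 mm; a level 115 mm disc at y = +130 mm, 78 mm up; side handle out to x = -146 mm.
- bail_nominal (a point): On the grinder, 131 mm above its origin: where the middle of the bail's cross bar is at the usual setting. The bail is an upright inverted U of 8 mm round steel, bar level along the grinder's x, legs 76 mm apart. The real bar sits up to 18 mm off this point along y, either way, and up to 14 mm higher or lower; this is not reported and stays put. Clamp ring below it: top 71 mm under this point.
- discs: Stack of spare cutting discs, a flat ring 115 mm across, 10 mm thick, 22 mm bore, loose on the bench; origin at the centre of its underside.
- spanner: Steel spanner 170 mm long, loose, flat on the bench; origin at its underside, x along it.
- tape: Grey tape measure, 40 x 65 x 60 mm, loose on the bench between cradle and track; origin at the centre of its underside.

How it is judged (in metres and radians):
On the way, in this order (a step that is already met when the one before it is completed fails the run):
1. the hook is drawn down at least 40 mm from its rest height (height (world z) of hook below 0.278 m), for 0.1 s.
2. the bail's bar lies in the bowl of the hook and takes at least 3 N (contact force between saddle and grinder above 3 N), for 0.3 s.
At the end, for the whole second after the job is handed in: The hook hangs in the bail by itself: the bar presses on the bowl of the hook (not on its toe) with more than 4 N, hook and grinder are at rest (under 20 mm/s), and the grinder is within 6 mm of where it lay (contact force between saddle and grinder above 4 N and z of saddle in the frame of grinder above 0.095 m and linear speed of each of hook, grinder below 0.02 m/s and distance of grinder from where it was at the start of the episode below 0.006 m); the robot touches nothing.
It fails at once if the grinder is lifted, pushed or dragged more than 6 mm (distance of grinder from where it was at the start of the episode above 0.006 m).
It fails at once if the hook is forced against the grinder or its bail with more than 20 N (contact force between hook and grinder above 20 N).
It fails at once if the hook flies up on its spring (rises faster than 0.12 m/s) (velocity of joint carriage below -0.12 m/s).
It fails at once if the discs, spanner or tape measure are moved more than 20 mm (distance of any of discs, spanner, tape from where it was at the start of the episode above 0.02 m).
It also fails if it takes over 48 s, if anything falls off the work surface, if the arm or the gripper's body presses on something with over 40 N, if the wrist force passes 120 N, or if a joint passes its speed limit or range.

ROBOT

A 6-joint arm with a two-finger parallel gripper is mounted at the origin on the work surface. World frame = base frame: x ahead of the robot, y to its left, z up, the work surface at z = 0. Lengths are in m, angles in degrees, forces in N, time in s.
With the tool pointing down it reaches from about 0.35 to 0.875 m from the base axis. Payload 4.2 kg.
Tool frame: the origin (TCP) lies between the finger pads; the fingertips stand 25 mm ahead of it and the grasp point (between the pads) lies 6 mm ahead of it (r.tips_ahead is the distance from the TCP to the fingertips, in m); z points along the fingers, y is the direction in which the jaws open and shut (so a half turn about z gives the same grasp; the last joint's range is limited). The gripper opens to 87 mm and grips with 3 to 60 N. Pads are 19 mm wide; open, the fingers measure 117 mm over their backs; the gripper's body (75 mm by 190 mm) begins 51 mm behind the grasp point.
Start: joints at [80.248, 22.042, 0.453, 0, -68.411, -14.817], TCP at [0.26, 0.568, 0.248] pointing down, gripper open.
Joint ranges: [-179.83, 179.83], [-69.29, 118.12], [-61.27, 80.66], [-181.25, 117.63], [-171.15, -9.14], [-177.46, 177.46]. Speed limits (degrees/s): [159.86, 159.86, 180, 180, 180, 180].

INTERFACE

Orientations are given as a 3x3 rotation matrix whose columns are the frame's x, y, z axes.
In Python, from station import r, vision, finish_job gives the robot as it stands.
- The arm moves only by the shell command python3 -m jog 'ROWS'. ROWS is a JSON object of lists of equal length, an entry for each row: "rot": the turn, a rotation vector about the world's x, y, z in degrees, a list of three; "delta_pos": the shift along the world's x, y, z in mm, a list of three; "grip": the opening in per cent of the stroke, from 0 (shut) to 100 (fully open). A call has 1 to 10 rows; each row shifts and turns the commanded pose from where the row before left it; what a row does not reach is not made up. A row lasts 1/12 s, in which the tool goes at most 41.7 mm and 7.16 degrees, less where a joint would pass 70% of its speed; a pose out of reach is approached as far as the arm can. A call with a gripper value outside its range is refused whole. The fingers move at their own pace and stop on an object; the grip force is fixed at half the most. Time passes only in rows, so rows that do not move let the fingers close. It gives the time, the measured TCP pose, the force and the opening at its end, in the units of the state.
- r.sense(): the state, without advancing time (a new reading comes with each control period).
- vision.capture(name): name is "scene" or "top" or "wrist"; returns a dict with "frame" (480x640x3 uint8, red, green, blue), "K" (3x3 intrinsics, pixels), "xyz" and "orientation" of the camera in the world. Camera axes: x right, y up, looking along -z (the intrinsics and any distortion apply to the point x, -y, -z); pixel columns grow to the right and rows downward; lengths in m; the calibration is good to about 2 mm. A picture is of the moment at which its call begins. There is no depth.
- finish_job(): hands the job in, once; it reports no verdict.
The state is a dict: "time_s": time; "joints": joint angles; "joint_velocities": joint speeds; "effort": joint torques, N m; "tcp_pos": TCP position; "ee_rot": TCP orientation; "wrist_force": force on the tool from outside, world axes, zero at the start; "moment": the same for the moment, N m; "gripper_width": opening from 0.0 (shut) to 1.0 (fully open).
Only numpy, scipy, OpenCV 4.12 (cv2) and the standard library are available. Lean on these libraries where they do the work, as an engineer would, in place of code of your own. Each camera call takes 0.05 s, during which the arm holds its last target. There are 200 camera calls.

## Working session

There is one attempt and no reset: what is moved stays moved. The work goes in short steps, Python scripts to look and compute and a shell command to move; the robot and the scene stay as the last step left them, time stands still between calls to the robot, and variables do not carry over. Pictures are saved under pics/ and viewed, about 8 in all and at most 12, crops included, and the job is handed in when it is done.

```bash
ls; mkdir -p pics; cat > h.py <<'E'
import numpy as np,cv2
from station import r,vision
def cap(n,f):
    c=vision.capture(n); cv2.imwrite('pics/'+f+'.png',c['frame'][:,:,::-1]); np.savez('pics/'+f+'.npz',**c); return c
def ray(c,u,v):
    K=np.array(c['K']);d=np.linalg.solve(K,[u,v,1.]);d=np.array([d[0],-d[1],-d[2]])
    return np.array(c['xyz']),np.array(c['orientation'])@d
def onz(c,u,v,z):
    o,d=ray(c,u,v);return o+d*(z-o[2])/d[2]
def tri(c1,p1,c2,p2):
    o1,d1=ray(c1,*p1);o2,d2=ray(c2,*p2)
    s=np.linalg.lstsq(np.c_[d1,-d2],o2-o1,rcond=None)[0]
    a=o1+d1*s[0];b=o2+d2*s[1];return (a+b)/2,np.linalg.norm(a-b)
def proj(c,p):
    q=np.array(c['orientation']).T@(np.array(p)-np.array(c['xyz']));q=np.array(c['K'])@[q[0],-q[1],-q[2]];return q[:2]/q[2]
def load(f): return dict(np.load('pics/'+f+'.npz',allow_pickle=True))
E
python3 - <<'E'
from h import *
for n in('scene','top','wrist'):
    c=cap(n,n+'0'); print(n,c.keys(),np.round(c['xyz'],3),np.round(c['orientation'],3).tolist(),np.round(c['K'],1).tolist())
print(r.sense())
E
```

```text
pics
scene dict_keys(['frame', 'K', 'xyz', 'orientation']) [ 0.954 -0.07   0.858] [[0.065, -0.862, 0.502], [0.998, 0.06, -0.026], [-0.007, 0.503, 0.864]] [[458.6, 0.0, 314.0], [0.0, 458.6, 244.6], [0.0, 0.0, 1.0]]
top dict_keys(['frame', 'K', 'xyz', 'orientation']) [ 0.426 -0.02   0.913] [[0.029, 0.985, -0.167], [-0.999, 0.031, 0.011], [0.016, 0.167, 0.986]] [[476.4, 0.0, 316.9], [0.0, 476.4, 242.8], [0.0, 0.0, 1.0]]
wrist dict_keys(['frame', 'K', 'xyz', 'orientation']) [0.337 0.534 0.384] [[-0.416, 0.867, 0.273], [-0.909, -0.397, -0.124], [0.001, -0.3, 0.954]] [[347.6, 0.0, 320.2], [0.0, 347.6, 238.8], [0.0, 0.0, 1.0]]
{'time_s': 0.15, 'joints': array([ 8.02479803e+01,  2.20806102e+01,  3.98605175e-01, -2.12767361e-02,
       -6.84112468e+01, -1.48165566e+01]), 'joint_velocities': array([ 0.07161031, -0.09646734,  0.15841063,  0.04628062, -0.04884549,
        0.00452125]), 'effort': array([-3.07760074e-04, -3.91052127e+01,  1.87587458e+01,  4.22238752e+00,
        1.23850198e-02, -1.37805937e-04]), 'tcp_pos': array([0.25967423, 0.56805261, 0.24671508]), 'ee_rot': array([[ 9.09407370e-01, -4.15906066e-01, -6.15986226e-04],
       [-4.15906514e-01, -9.09406060e-01, -1.54552037e-03],
       [ 8.26096881e-05,  1.66170029e-03, -9.99998616e-01]]), 'wrist_force': array([-0.27614606, -0.19406417, -0.11647165]), 'moment': array([0.04222142, 0.00150703, 0.0180829 ]), 'gripper_width': 1.0007501385671957}
```

View pics/scene0.png

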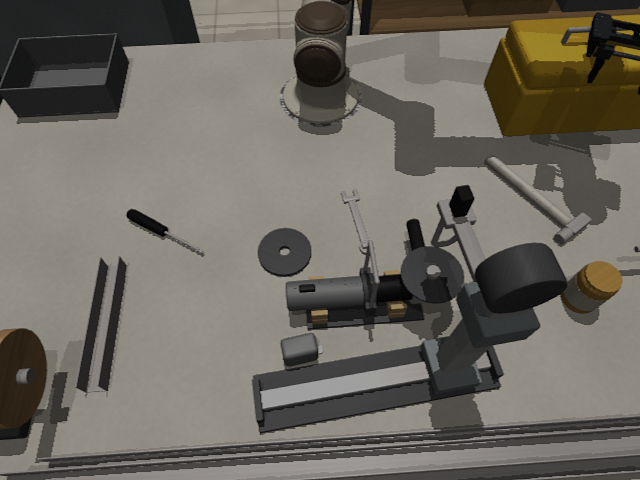

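View pics/top0.png

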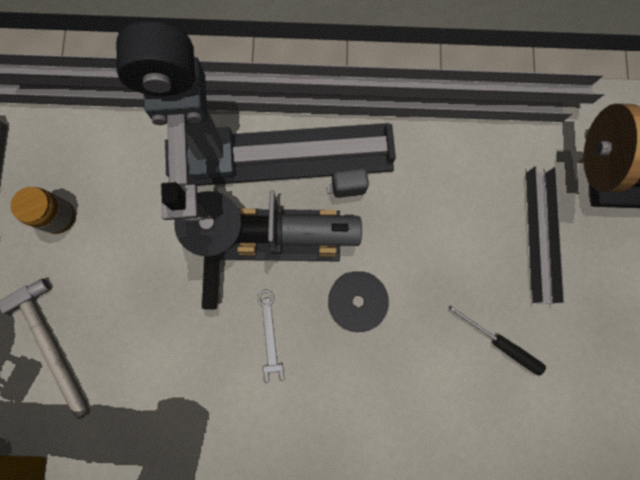

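Scene: the hook's grip is at about (461,200) and the bail at about (370,270). Top: grip at (173,195), bail at (273,222). The hook is at the gear-head (+y) end, so it has to go over the bail to its -y side. Next I'll view enlarged crops.

```bash
python3 - <<'E'
import cv2,numpy as np
a=cv2.imread('pics/scene0.png')[180:340,330:490];b=cv2.imread('pics/top0.png')[160:320,150:310]
f=lambda i:cv2.resize(cv2.convertScaleAbs(i,alpha=1.7,beta=15),(400,400),interpolation=cv2.INTER_CUBIC)
cv2.imwrite('pics/crop1.png',np.hstack([f(a),f(b)]))
E
```

```text
(no output)
```

View pics/crop1.png

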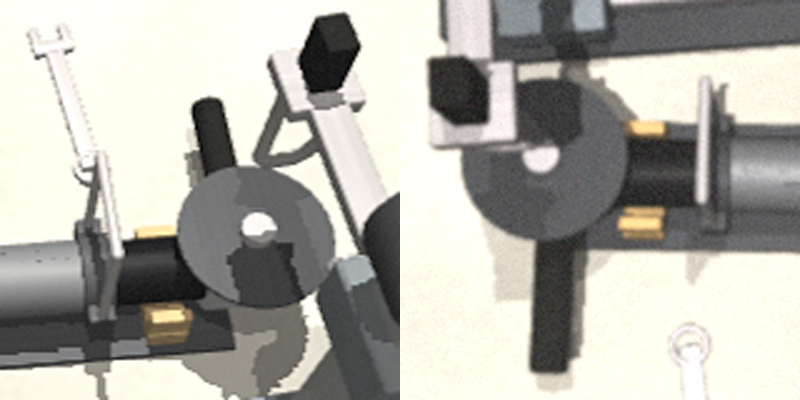

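```bash
python3 - <<'E'
from h import *
s,t=load('scene0'),load('top0')
P=lambda n,a,b:print(n,[np.round(q,4) for q in tri(s,a,t,b)])
P('grip top',(464.5,192),(168.4,193))
P('bar far?',(376.8,282),(272.4,192)); P('bar near',(370,241.2),(270.8,240)); P('mid',(373.4,261.6),(271.6,216))
for z in(.144,.158,.172):print(z,onz(s,373.4,261.6,z),onz(t,271.6,216,z))
for z in(.338,):print(z,onz(s,464.5,192,z),onz(t,168.4,193,z))
# track direction from foot edge
print('track',onz(t,184,184,.01),onz(t,393,169,.01), onz(t,170,142,.02),onz(t,390,124,.02))
E
```

```text
grip top [array([0.5812, 0.161 , 0.3377]), np.float64(0.0021)]
bar far? [array([0.6332, 0.048 , 0.1712]), np.float64(0.0041)]
bar near [array([0.5548, 0.0468, 0.1715]), np.float64(0.0037)]
mid [array([0.5941, 0.0477, 0.1696]), np.float64(0.0041)]
0.144 [0.58077068 0.05416904 0.144     ] [0.5995368  0.04787635 0.144     ]
0.158 [0.58808618 0.05174234 0.158     ] [0.59638511 0.04664567 0.158     ]
0.172 [0.59540168 0.04931563 0.172     ] [0.59323343 0.04541499 0.172     ]
0.338 [0.58126168 0.16201369 0.338     ] [0.58089418 0.15982572 0.338     ]
track [0.68814865 0.2334057  0.01      ] [ 0.73266336 -0.17593255  0.01      ] [0.76951864 0.26434749 0.02      ] [ 0.82239535 -0.16802624  0.02      ]
```

Measurements:
- Grip top is at z = 0.338, which agrees with the given height, so the hook is at (0.581, 0.161).
- The bar is near (0.594, 0.047, 0.169), and its 78 mm length fits.
- The track yaw is about 6.5°.

I'll swing over above the grip with the wrist camera facing the robot (turn of -149°), clear of the drum.

```bash

python3 -m jog '{"delta_pos":[[12,-12,18],[14,-16,18],[14,-18,18],[14,-18,18],[14,-18,18],[14,-18,18],[14,-18,18],[14,-18,18],[14,-18,18],[14,-18,12]],"rot":[[0,0,-6.8],[0,0,-6.8],[0,0,-6.8],[0,0,-6.8],[0,0,-6.8],[0,0,-6.8],[0,0,-6.8],[0,0,-6.8],[0,0,-6.8],[0,0,-6.8]],"grip":[100,100,100,100,100,100,100,100,100,100]}'
python3 -m jog '{"delta_pos":[[14,-18,0],[14,-18,0],[14,-18,0],[14,-18,0],[14,-18,0],[14,-18,0],[14,-18,0],[14,-18,0],[14,-18,0],[14,-18,0]],"rot":[[0,0,-6.8],[0,0,-6.8],[0,0,-6.8],[0,0,-6.8],[0,0,-6.8],[0,0,-6.8],[0,0,-6.8],[0,0,-6.8],[0,0,-6.8],[0,0,-6.8]],"grip":[100,100,100,100,100,100,100,100,100,100]}'
python3 -m jog '{"delta_pos":[[14,-18,0],[14,-18,0],[14,-18,0],[0,0,0],[0,0,0]],"rot":[[0,0,-6.8],[0,0,-6.2],[0,0,0],[0,0,0],[0,0,0]],"grip":[100,100,100,100,100]}'
python3 - <<'E'
from h import *
c=cap('wrist','w1');s=r.sense();print(s['tcp_pos'],s['ee_rot'],s['joints'],c['xyz'],proj(c,[.581,.161,.338]),proj(c,[.594,.047,.169]))
E
```

```text
time_s: 0.98
tcp_pos: [0.3985, 0.3955, 0.4233]
ee_rot: [[-0.051, -0.999, 0.001], [-0.999, 0.051, 0.001], [-0.002, -0.001, -1.0]]
wrist_force: [0.8, -0.4, 0.4]
gripper_width: 0.999
time_s: 1.82
tcp_pos: [0.5382, 0.2154, 0.4212]
ee_rot: [[-0.945, -0.327, -0.001], [-0.327, 0.945, -0.0], [0.001, 0.0, -1.0]]
wrist_force: [-1.0, 0.8, 0.2]
gripper_width: 1.001
time_s: 2.23
tcp_pos: [0.5802, 0.1616, 0.4207]
ee_rot: [[-0.994, -0.11, -0.001], [-0.11, 0.994, -0.0], [0.001, -0.0, -1.0]]
wrist_force: [-0.8, 1.4, 0.6]
gripper_width: 1.0
[0.57978846 0.16225784 0.42096543] [[-9.93772020e-01 -1.11426943e-01 -1.09928703e-03]
 [-1.11426746e-01  9.93772621e-01 -2.39119735e-04]
 [ 1.11908573e-03 -1.15140526e-04 -9.99999367e-01]] [ 3.10165035e+01  1.63475577e+01  1.63234871e+01 -2.07133417e-02
 -9.00369680e+01 -1.14618930e+02] [0.49956369 0.15329026 0.55806812] [318.1274798  256.64844716] [218.10315842 205.22735135]
```

View pics/w1.png

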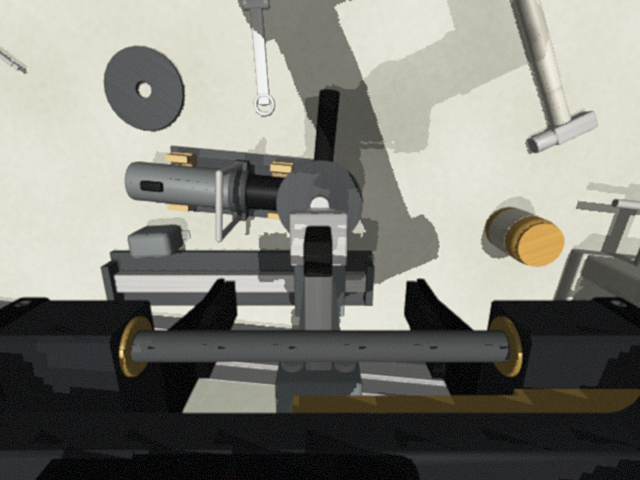

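The grip is centred between the fingers (about (318,250), predicted 318), and the bar at (219,206) is where I predicted. I'll go down and grip.

```bash

python3 -m jog '{"delta_pos":[[3,0,-12],[0,0,-12],[0,0,-12],[0,0,-12],[0,0,-12],[0,0,-12],[0,0,-10],[0,0,-8],[0,0,-7],[0,0,0]],"rot":[[0,0,0],[0,0,0],[0,0,0],[0,0,0],[0,0,0],[0,0,0],[0,0,0],[0,0,0],[0,0,0],[0,0,0]],"grip":[100,80,70,60,60,60,60,60,60,60]}'
python3 -m jog '{"delta_pos":[[0,0,0],[0,0,0],[0,0,0],[0,0,0],[0,0,0],[0,0,0],[0,0,0],[0,0,0]],"rot":[[0,0,0],[0,0,0],[0,0,0],[0,0,0],[0,0,0],[0,0,0],[0,0,0],[0,0,0]],"grip":[20,10,10,10,10,10,10,10]}'

```

```text
time_s: 3.12
tcp_pos: [0.5821, 0.1626, 0.323]
ee_rot: [[-0.994, -0.113, -0.003], [-0.113, 0.994, -0.001], [0.003, -0.001, -1.0]]
wrist_force: [-0.8, 0.0, -0.5]
gripper_width: 0.603
time_s: 3.78
tcp_pos: [0.5829, 0.1624, 0.3248]
ee_rot: [[-0.994, -0.112, 0.0], [-0.112, 0.994, 0.0], [-0.0, 0.0, -1.0]]
wrist_force: [0.0, -1.3, -0.1]
gripper_width: 0.231
```

```bash

python3 -m jog '{"delta_pos":[[0.5,-4,0],[1,-8,0],[1.3,-12,0],[1.3,-12,0],[1.4,-12,0],[1.4,-12,0],[1.4,-12,0],[1.4,-12,0],[1.4,-12,0],[1.4,-12,0]],"rot":[[0,0,0],[0,0,0],[0,0,0],[0,0,0],[0,0,0],[0,0,0],[0,0,0],[0,0,0],[0,0,0],[0,0,0]],"grip":[10,10,10,10,10,10,10,10,10,10]}'
python3 -m jog '{"delta_pos":[[1.4,-12,0],[1.4,-12,0],[1.4,-12,0],[0.9,-8,0],[0.6,-5,0],[0,0,0],[0,0,0],[0,0,0]],"rot":[[0,0,0],[0,0,0],[0,0,0],[0,0,0],[0,0,0],[0,0,0],[0,0,0],[0,0,0]],"grip":[10,10,10,10,10,10,10,10]}'
python3 - <<'E'
from h import *
s=r.sense();print(s['tcp_pos'],s['wrist_force'])
a=cap('scene','s2');b=cap('top','t2')
c=cap('wrist','w2')
f=lambda i,x,y:cv2.resize(cv2.convertScaleAbs(i['frame'][y:y+160,x:x+160,::-1],alpha=1.7,beta=15),(400,400),interpolation=cv2.INTER_CUBIC)
cv2.imwrite('pics/crop2.png',np.hstack([f(a,280,180),cv2.resize(c['frame'][:,:,::-1],(400,300))[:, :] if 0 else f(b,190,140)]))
E
```

```text
time_s: 4.62
tcp_pos: [0.5955, 0.053, 0.3247]
ee_rot: [[-0.994, -0.112, 0.0], [-0.112, 0.994, -0.0], [-0.0, -0.0, -1.0]]
wrist_force: [0.6, 1.1, 2.5]
gripper_width: 0.224
time_s: 5.28
tcp_pos: [0.6011, 0.0055, 0.3247]
ee_rot: [[-0.994, -0.112, 0.0], [-0.112, 0.994, -0.0], [-0.0, -0.0, -1.0]]
wrist_force: [0.1, -1.3, 3.8]
gripper_width: 0.229
[0.60106263 0.00549971 0.32470981] [ 0.07759199 -1.31915369  3.82459765]
```

View pics/crop2.png

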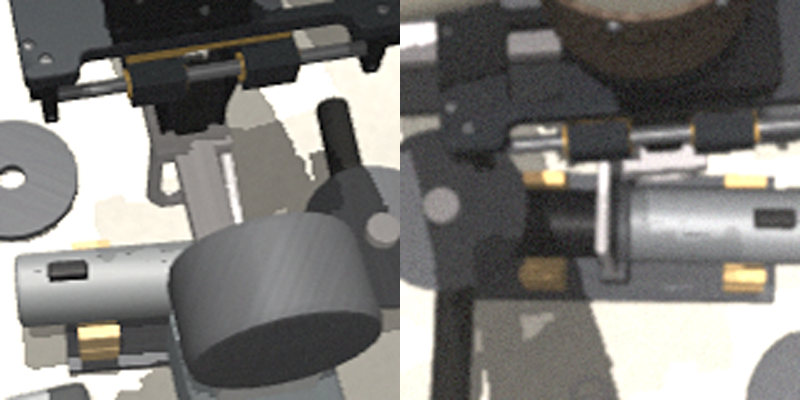

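View pics/w2.png

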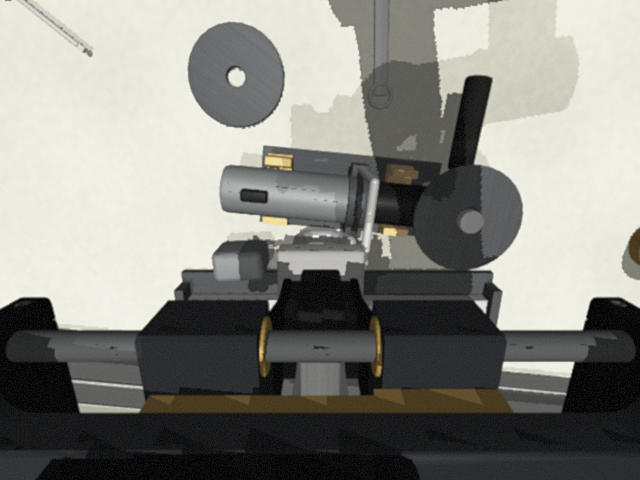

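The hook is now on the -y side of the bail. In the wrist view the bar is at about column 372, rows 170–238, with the toe side left of it. I'll triangulate the bar from the two wrist views.

```bash
python3 - <<'E'
from h import *
w1,w2,t=load('w1'),load('w2'),load('top0')
for n,c,a,b in(('w1',w1,208,232),('w2',w2,355,392)):
    for v in (165,170,175,185,195,205,215,225,235,240,245):
        print(n,v,c['frame'][v,a:b].max(axis=1).tolist())
E
```

```text
w1 165 [82, 78, 80, 85, 81, 79, 79, 81, 80, 83, 85, 80, 84, 85, 79, 80, 79, 80, 80, 80, 81, 82, 88, 85]
w1 170 [84, 85, 80, 84, 84, 79, 78, 79, 97, 124, 139, 133, 115, 97, 84, 83, 79, 80, 70, 68, 69, 66, 63, 61]
w1 175 [115, 114, 114, 115, 111, 110, 112, 133, 184, 210, 218, 209, 178, 145, 108, 81, 84, 96, 103, 106, 102, 105, 87, 79]
w1 185 [156, 156, 154, 156, 152, 156, 148, 152, 185, 209, 219, 204, 176, 144, 117, 134, 149, 153, 149, 136, 111, 99, 98, 102]
w1 195 [137, 138, 135, 136, 140, 138, 135, 145, 183, 208, 214, 202, 176, 137, 114, 130, 150, 154, 153, 140, 96, 89, 95, 93]
w1 205 [86, 84, 85, 88, 86, 88, 94, 133, 184, 211, 213, 200, 173, 140, 103, 95, 97, 101, 99, 98, 93, 77, 73, 72]
w1 215 [222, 220, 222, 221, 223, 223, 215, 189, 190, 207, 210, 196, 169, 135, 155, 215, 227, 223, 220, 213, 212, 211, 204, 186]
w1 225 [218, 216, 218, 220, 219, 222, 213, 193, 192, 205, 210, 192, 165, 133, 157, 212, 226, 221, 204, 160, 107, 76, 62, 62]
w1 235 [220, 219, 220, 219, 221, 223, 218, 199, 186, 200, 210, 194, 168, 127, 77, 60, 60, 94, 150, 202, 224, 222, 221, 219]
w1 240 [221, 221, 220, 22
[... 1385 characters left out ...]
, 41, 50, 56, 52, 59, 72, 108, 153, 185, 219, 230, 229, 208, 177, 147, 109, 102, 101, 100, 97, 87, 85, 84, 96, 93, 95, 102, 104, 97, 101, 97, 98, 95, 87]
w2 235 [72, 71, 89, 92, 98, 138, 180, 169, 153, 185, 209, 223, 228, 221, 209, 187, 175, 168, 115, 92, 102, 117, 147, 176, 206, 216, 208, 213, 221, 222, 224, 224, 223, 213, 202, 201, 208]
w2 240 [126, 82, 79, 113, 147, 148, 138, 141, 174, 203, 222, 230, 223, 213, 193, 162, 116, 94, 91, 86, 95, 95, 94, 101, 99, 105, 149, 204, 210, 207, 205, 208, 208, 185, 126, 107, 129]
w2 245 [97, 98, 96, 97, 88, 90, 97, 123, 150, 188, 227, 229, 222, 202, 171, 118, 94, 94, 97, 96, 93, 98, 93, 98, 93, 89, 108, 157, 203, 206, 209, 207, 206, 207, 183, 141, 131]
```

```bash
python3 - <<'E'
from h import *
w1,w2=load('w1'),load('w2')
for v1 in(180,206,232):
  best=min(((tri(w1,(218.5,v1),w2,(374-(v-185)*.145,v))[1],v) for v in np.arange(165,260,1.)))
  v=best[1];print(v1,v,tri(w1,(218.5,v1),w2,(374-(v-185)*.145,v)))
E
```

```text
180 191.0 (array([0.5648487 , 0.04728826, 0.17076622]), np.float64(0.00022660176383985884))
206 225.0 (array([0.59460777, 0.0477977 , 0.17022654]), np.float64(0.00011453886192091702))
232 258.0 (array([0.62562539, 0.04833806, 0.16964903]), np.float64(3.345938237657169e-05))
```

The bar is at (0.594, 0.048, 0.170), so the toe's clearance needs the seat below 0.150. I'll draw down 64 mm (seat at 0.136), straight down.

```bash

python3 -m jog '{"delta_pos":[[0,0,-2],[0,0,-5],[0,0,-7],[0,0,-8],[0,0,-8],[0,0,-8],[0,0,-8],[0,0,-8],[0,0,-6],[0,0,-4]],"rot":[[0,0,0],[0,0,0],[0,0,0],[0,0,0],[0,0,0],[0,0,0],[0,0,0],[0,0,0],[0,0,0],[0,0,0]],"grip":[10,10,10,10,10,10,10,10,10,10]}'
python3 -m jog '{"delta_pos":[[0,0,0],[0,0,0],[0,0,0]],"rot":[[0,0,0],[0,0,0],[0,0,0]],"grip":[10,10,10]}'

```

```text
time_s: 6.27
tcp_pos: [0.6018, 0.0058, 0.2616]
ee_rot: [[-0.994, -0.113, 0.003], [-0.113, 0.994, -0.0], [-0.003, -0.0, -1.0]]
wrist_force: [-0.1, 0.1, 8.1]
gripper_width: 0.224
time_s: 6.52
tcp_pos: [0.6018, 0.0058, 0.262]
ee_rot: [[-0.994, -0.113, 0.003], [-0.113, 0.994, -0.0], [-0.003, -0.0, -1.0]]
wrist_force: [-0.3, -0.5, 8.1]
gripper_width: 0.23
```

Holding 8 N against the spring. Now I'll slide the toe under the bar in two stages, watching the y force.

```bash

python3 -m jog '{"delta_pos":[[-0.2,2,0],[-0.4,3,0],[-0.4,4,0],[-0.4,4,0],[-0.4,4,0],[-0.4,3,0],[0,0,0],[0,0,0]],"rot":[[0,0,0],[0,0,0],[0,0,0],[0,0,0],[0,0,0],[0,0,0],[0,0,0],[0,0,0]],"grip":[10,10,10,10,10,10,10,10]}'
python3 -m jog '{"delta_pos":[[-0.2,2,0],[-0.4,3,0],[-0.4,3,0],[-0.4,3,0],[-0.4,3,0],[-0.4,3,0],[-0.3,2,0],[-0.2,1.5,0],[0,0,0],[0,0,0]],"rot":[[0,0,0],[0,0,0],[0,0,0],[0,0,0],[0,0,0],[0,0,0],[0,0,0],[0,0,0],[0,0,0],[0,0,0]],"grip":[10,10,10,10,10,10,10,10,10,10]}'
python3 - <<'E'
from h import *
c=cap('wrist','w3');a=cap('scene','s3');b=cap('top','t3');s=r.sense();print(s['tcp_pos'],s['wrist_force'])
f=lambda i,x,y:cv2.resize(cv2.convertScaleAbs(i['frame'][y:y+160,x:x+160,::-1],alpha=1.7,beta=15),(400,400),interpolation=cv2.INTER_CUBIC)
cv2.imwrite('pics/crop3.png',np.hstack([f(a,290,180),f(c,280,140)]))
E
```

```text
time_s: 7.18
tcp_pos: [0.5996, 0.0264, 0.2622]
ee_rot: [[-0.994, -0.113, 0.003], [-0.113, 0.994, 0.001], [-0.003, 0.0, -1.0]]
wrist_force: [-0.9, 1.2, 7.7]
gripper_width: 0.229
time_s: 8.02
tcp_pos: [0.597, 0.0468, 0.2622]
ee_rot: [[-0.994, -0.113, 0.004], [-0.113, 0.994, 0.001], [-0.004, 0.0, -1.0]]
wrist_force: [-0.7, 0.6, 8.5]
gripper_width: 0.229
[0.59699673 0.0467474  0.26221919] [-1.03208131  0.43319399  8.30543862]
```

View pics/crop3.png

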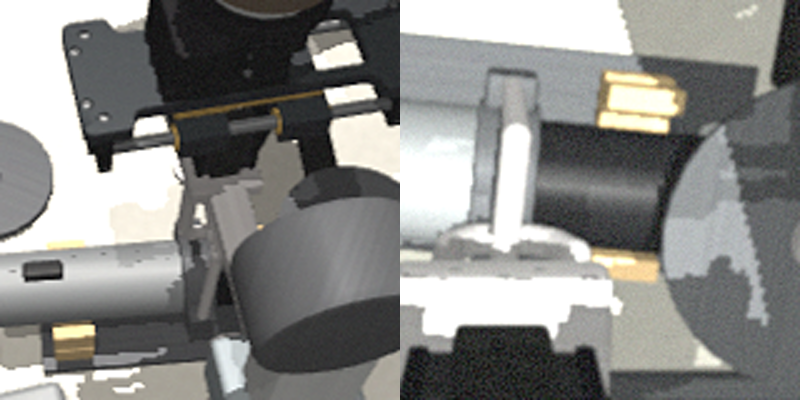

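In the wrist crop the bar (at 510) lies between the shank (445) and the toe (585), about 1–2 mm from the bowl's middle. I'll let it up slowly.

```bash

python3 -m jog '{"delta_pos":[[0,0,2],[0,0,3],[0,0,3],[0,0,3],[0,0,3],[0,0,2],[0,0,2],[0,0,1],[0,0,0],[0,0,0]],"rot":[[0,0,0],[0,0,0],[0,0,0],[0,0,0],[0,0,0],[0,0,0],[0,0,0],[0,0,0],[0,0,0],[0,0,0]],"grip":[10,10,10,10,10,10,10,10,10,10]}'
for i in 1; do python3 -m jog '{"delta_pos":[[0,0,1],[0,0,1],[0,0,1],[0,0,0]],"rot":[[0,0,0],[0,0,0],[0,0,0],[0,0,0]],"grip":[10,10,10,10]}' ; done

```

```text
time_s: 9.0
tcp_pos: [0.5969, 0.0467, 0.2813]
ee_rot: [[-0.994, -0.113, 0.004], [-0.113, 0.994, 0.001], [-0.004, 0.0, -1.0]]
wrist_force: [0.5, 0.8, 7.8]
gripper_width: 0.228
time_s: 9.33
tcp_pos: [0.5969, 0.0467, 0.2843]
ee_rot: [[-0.994, -0.113, 0.003], [-0.113, 0.994, 0.001], [-0.004, 0.0, -1.0]]
wrist_force: [0.1, 0.4, 8.0]
gripper_width: 0.224
```

```bash

python3 -m jog '{"delta_pos":[[0,0,1],[0,0,1],[0,0,0],[0,0,0]],"rot":[[0,0,0],[0,0,0],[0,0,0],[0,0,0]],"grip":[10,10,10,10]}' | grep -E "tcp|force"
```

```text
tcp_pos: [0.5969, 0.0467, 0.2862]
wrist_force: [0.1, -0.1, 7.9]
```

```bash

python3 -m jog '{"delta_pos":[[0,0,1],[0,0,1],[0,0,0],[0,0,0]],"rot":[[0,0,0],[0,0,0],[0,0,0],[0,0,0]],"grip":[10,10,10,10]}' | grep -E "tcp|force"
```

```text
tcp_pos: [0.5969, 0.0467, 0.2882]
wrist_force: [-1.0, 0.7, 8.0]
```

```bash

python3 -m jog '{"delta_pos":[[0,0,0.7],[0,0,0.7],[0,0,0],[0,0,0]],"rot":[[0,0,0],[0,0,0],[0,0,0],[0,0,0]],"grip":[10,10,10,10]}' | grep -E "tcp|force"
```

```text
tcp_pos: [0.5969, 0.0467, 0.2896]
wrist_force: [-0.2, 0.9, 7.5]
```

```bash

python3 -m jog '{"delta_pos":[[0,0,0.5],[0,0,0.5],[0,0,0],[0,0,0]],"rot":[[0,0,0],[0,0,0],[0,0,0],[0,0,0]],"grip":[10,10,10,10]}' | grep -E "tcp|force"
```

```text
tcp_pos: [0.5968, 0.0467, 0.2905]
wrist_force: [0.2, 0.7, 7.8]
```

```bash

python3 -m jog '{"delta_pos":[[0,0,0.5],[0,0,0.5],[0,0,0],[0,0,0]],"rot":[[0,0,0],[0,0,0],[0,0,0],[0,0,0]],"grip":[10,10,10,10]}' | grep -E "tcp|force"
```

```text
tcp_pos: [0.5967, 0.0467, 0.291]
wrist_force: [1.0, 0.4, 6.5]
```

```bash

python3 -m jog '{"delta_pos":[[0,0,0.5],[0,0,0],[0,0,0]],"rot":[[0,0,0],[0,0,0],[0,0,0]],"grip":[10,10,10]}' | grep -E "tcp|force"
```

```text
tcp_pos: [0.5966, 0.0466, 0.291]
wrist_force: [0.0, 1.6, 4.2]
```

Contact: z has stopped and the force is passing over to the bail. I'll go on until the wrist carries about nothing.

```bash

python3 -m jog '{"delta_pos":[[0,0,0.5],[0,0,0],[0,0,0]],"rot":[[0,0,0],[0,0,0],[0,0,0]],"grip":[10,10,10]}' | grep -E "tcp|force"

```

```text
tcp_pos: [0.5965, 0.0464, 0.2911]
wrist_force: [0.4, 0.8, 4.3]
```

```bash

python3 -m jog '{"delta_pos":[[0,0,0.6],[0,0,0],[0,0,0]],"rot":[[0,0,0],[0,0,0],[0,0,0]],"grip":[10,10,10]}' | grep -E "tcp|force"

```

```text
tcp_pos: [0.5963, 0.0462, 0.2912]
wrist_force: [1.9, 2.4, 1.8]
```

```bash

python3 -m jog '{"delta_pos":[[0,0,0.4],[0,0,0],[0,0,0],[0,0,0]],"rot":[[0,0,0],[0,0,0],[0,0,0],[0,0,0]],"grip":[10,10,10,10]}' | grep -E "tcp|force"
python3 - <<'E'
from h import *
c=cap('wrist','w4')
f=lambda i,x,y:cv2.resize(cv2.convertScaleAbs(i['frame'][y:y+160,x:x+160,::-1],alpha=1.7,beta=15),(500,500),interpolation=cv2.INTER_CUBIC)
cv2.imwrite('pics/crop4.png',f(c,270,120))
E
```

```text
tcp_pos: [0.596, 0.0461, 0.2913]
wrist_force: [2.6, 2.4, -1.0]
```

View pics/crop4.png

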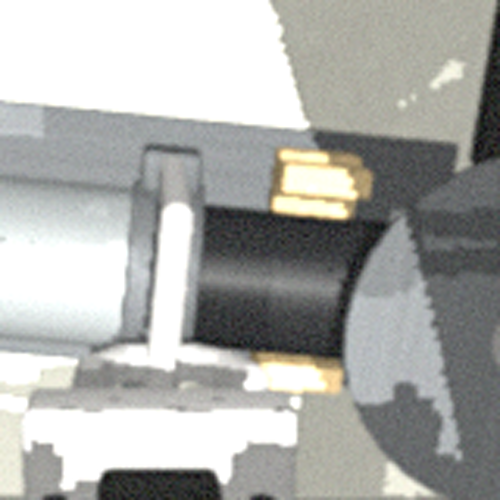

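The bar (at 168) lies between the shank (95) and the toe (265). Contact height gives a seat of 0.1664, so the bar is at 0.1704, matching the measured 0.170; this is the bowl, not the toe. The spring's pull is now on the bail, so I'll let go gently.

```bash

python3 -m jog '{"delta_pos":[[0,0,0],[0,0,0],[0,0,0],[0,0,0],[0,0,0],[0,0,0],[0,0,0],[0,0,0]],"rot":[[0,0,0],[0,0,0],[0,0,0],[0,0,0],[0,0,0],[0,0,0],[0,0,0],[0,0,0]],"grip":[24,27,30,35,40,50,60,60]}' 
python3 -m jog '{"delta_pos":[[0,0,4],[0,0,8],[0,0,10],[0,0,12],[0,0,12],[0,0,12],[0,0,12],[0,0,12],[0,0,8],[0,0,0]],"rot":[[0,0,0],[0,0,0],[0,0,0],[0,0,0],[0,0,0],[0,0,0],[0,0,0],[0,0,0],[0,0,0],[0,0,0]],"grip":[60,60,60,60,60,60,60,60,60,60]}'
python3 - <<'E'
from h import *
c=cap('wrist','w5');a=cap('scene','s5')
print(proj(c,[.596,.046,.338-.0335]),r.sense()['wrist_force'])
f=lambda i,x,y:cv2.resize(cv2.convertScaleAbs(i['frame'][y:y+160,x:x+160,::-1],alpha=1.7,beta=15),(400,400),interpolation=cv2.INTER_CUBIC)
cv2.imwrite('pics/crop5.png',np.hstack([f(a,290,180),f(c,240,140)]))
E
```

```text
time_s: 12.8
tcp_pos: [0.596, 0.0458, 0.292]
ee_rot: [[-0.994, -0.112, -0.0], [-0.112, 0.994, -0.0], [0.0, -0.0, -1.0]]
wrist_force: [0.2, -0.2, -0.9]
gripper_width: 0.536
time_s: 13.63
tcp_pos: [0.5969, 0.0459, 0.3851]
ee_rot: [[-0.994, -0.112, 0.005], [-0.112, 0.994, 0.001], [-0.005, 0.0, -1.0]]
wrist_force: [0.6, -0.3, -0.5]
gripper_width: 0.602
[319.3756942  254.74225069] [-0.1036827   0.19660683 -0.70460855]
```

View pics/crop5.png

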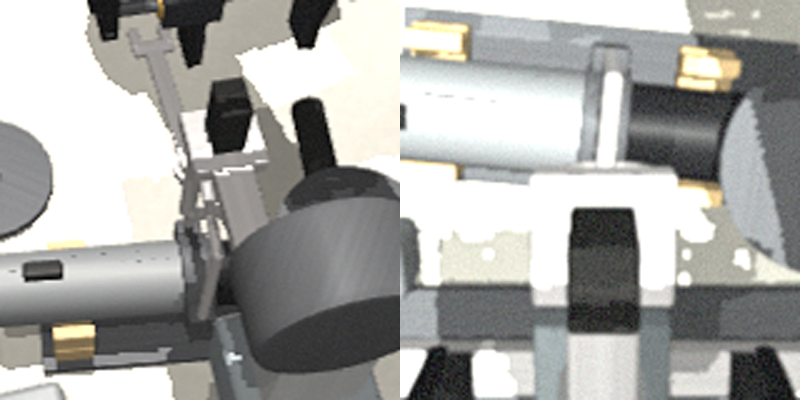

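The hook stayed down in the bail after release: the grip's top is near its predicted place and the fingers are clear. One numeric check of the grip's height and the loose things, then I hand in.

```bash
python3 - <<'E'
from h import *
a,s0=load('s5'),load('scene0')
for z in(.3045,.338):print(z,proj(a,[.596,.046,z]))
d=np.abs(a['frame'].astype(int)-s0['frame']).max(2)
for n,(x,y,w,h) in dict(discs=(255,228,60,50),tape=(278,330,45,38),spanner=(340,188,30,45),body=(286,275,50,35)).items():print(n,(d[y:y+h,x:x+w]>60).mean().round(3))
from station import finish_job
c=cap('wrist','w6');print(np.abs(c['frame'].astype(int)-load('w5')['frame']).mean(), r.sense()['wrist_force'])
finish_job()
E
```

```text
0.3045 [380.77313531 218.80625821]
0.338 [383.65147883 205.39588665]
discs 0.0
tape 0.001
spanner 0.196
body 0.0
6.079878472222222 [-0.627393    0.53136155  0.39809343]
the job is handed in; nothing more can be done
```

The hook is on the bail's bar with the gripper let go and clear, and the job is handed in. The hand-in gives no verdict, so whether it passes is not confirmed.

I gripped the hook and rolled it over the bail at rest height. I drew it down about 63 mm, slid the toe under the bar and let it up in steps of 0.4–1 mm near contact. The upward force on the wrist fell from about 8 N to about -1 N as the bail took the pull. At contact the bar's height by feel was 0.170 m, which matches the camera's 0.170 m, so it lies in the bowl and not on the toe.

**Hook after release:** it stayed down. The grip's top appeared near row 215 in the scene camera, where I predicted 219 if hooked and 205 if it had sprung up. That is nearer to hooked, though I read it only by eye. The wrist force was near zero.

**Loose things and grinder:** the pictures before and after show no change at the discs, tape measure or grinder body. The spanner's patch differed over 20% of its area. I put that down to the gripper's shadow and fingers in view, because the arm never went near it, but I did not measure it separately.

**Rest check:** the last two wrist pictures differed by 6 grey levels on average. I did not look into why (camera noise or the arm settling), so this does not prove the hook was still.

The task's clock stood at about 14 s of the 48 s allowed.

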